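# Find the dry bearing on the revolving serving board and lock that plate

## Task

One of the three revolving plates on the serving board has a dry bearing: push each plate round by its knob with the closed fingertips and feel for drag, giving the two free-running plates at least a quarter turn but stopping at once on the one that drags, within 20 degrees, so that its bearing is not scored. Then slide the lock tab of the dragging plate fully home against its stop, never pushing harder than about 30 N on anything. Leave the other two locks open and everything else on the sideboard where it is.

Things in the scene. Friction and masses are not known exactly. Their poses are not given: they have to be found in the camera images.
- board: fixed pale wood serving board, 200 (x) x 450 (y) x 18 mm thick, lying on the sideboard top; origin at the centre of its underside, z up, y along the row of three plates, -x side towards the robot. Three revolving white plates stand in a row on it, 140 mm apart, and in front (-x) of each stands the steel tab of that plate's lock. All look alike; which plate is dry varies.
- plate_left (a point): bearing axis of the plate at the +y end of the row, at its upper face, 36 mm above the sideboard top; the plate is 110 mm across, 8 mm thick. Axes as the board's; the point does not turn with the plate. A sound plate needs 0.4 to 1.2 N at its knob to turn steadily, the dry one 6 to 7 N; each stays where it is left.
- knob_left (a point): middle angle of the start of the finger knob of the plate at the +y end of the row: upright steel pin 14 mm across, from 36 to 66 mm above the sideboard top, 45 mm from the bearing axis on the board's -x side; this point is half-way up. The real knob starts anywhere within 9 degrees of turn either side; the point does not move with it.
- tab_left (a point): centre of the lock tab in front of the plate at the +y end of the row, as it stands open: steel block 12 (x) x 30 (y) x 24 mm tall, from 18 to 42 mm above the sideboard top. It slides 20 mm along the board's +x, towards its plate, to a stop where it is home; it resists with about 4 N and stays where it is left. This point does not move with the tab. At the start the tab may already be up to 2 mm in.
- plate_middle (a point): bearing axis of the plate at the middle of the row, at its upper face, 36 mm above the sideboard top; the plate is 110 mm across, 8 mm thick. Axes as the board's; the point does not turn with the plate. A sound plate needs 0.4 to 1.2 N at its knob to turn steadily, the dry one 6 to 7 N; each stays where it is left.
- knob_middle (a point): middle angle of the start of the finger knob of the plate at the middle of the row: upright steel pin 14 mm across, from 36 to 66 mm above the sideboard top, 45 mm from the bearing axis on the board's -x side; this point is half-way up. The real knob starts anywhere within 9 degrees of turn either side; the point does not move with it.
- tab_middle (a point): centre of the lock tab in front of the plate at the middle of the row, as it stands open: steel block 12 (x) x 30 (y) x 24 mm tall, from 18 to 42 mm above the sideboard top. It slides 20 mm along the board's +x, towards its plate, to a stop where it is home; it resists with about 4 N and stays where it is left. This point does not move with the tab. At the start the tab may already be up to 2 mm in.
- plate_right (a point): bearing axis of the plate at the -y end of the row, at its upper face, 36 mm above the sideboard top; the plate is 110 mm across, 8 mm thick. Axes as the board's; the point does not turn with the plate. A sound plate needs 0.4 to 1.2 N at its knob to turn steadily, the dry one 6 to 7 N; each stays where it is left.
- knob_right (a point): middle angle of the start of the finger knob of the plate at the -y end of the row: upright steel pin 14 mm across, from 36 to 66 mm above the sideboard top, 45 mm from the bearing axis on the board's -x side; this point is half-way up. The real knob starts anywhere within 9 degrees of turn either side; the point does not move with it.
- tab_right (a point): centre of the lock tab in front of the plate at the -y end of the row, as it stands open: steel block 12 (x) x 30 (y) x 24 mm tall, from 18 to 42 mm above the sideboard top. It slides 20 mm along the board's +x, towards its plate, to a stop where it is home; it resists with about 4 N and stays where it is left. This point does not move with the tab. At the start the tab may already be up to 2 mm in.
- spin_1 (a joint): turn of one of the three plates, rad, 0 with its knob straight towards the board's -x, positive anticlockwise from above, stops at +-3.0; the numbers do NOT tell where in the row the plate stands
- lock_1 (a joint): travel of the lock tab of the same plate as spin_1, m, 0 open, 0.020 home; likewise not in the order of the row
- spin_2 (a joint): turn of one of the three plates, rad, 0 with its knob straight towards the board's -x, positive anticlockwise from above, stops at +-3.0; the numbers do NOT tell where in the row the plate stands
- lock_2 (a joint): travel of the lock tab of the same plate as spin_2, m, 0 open, 0.020 home; likewise not in the order of the row
- spin_3 (a joint): turn of one of the three plates, rad, 0 with its knob straight towards the board's -x, positive anticlockwise from above, stops at +-3.0; the numbers do NOT tell where in the row the plate stands
- lock_3 (a joint): travel of the lock tab of the same plate as spin_3, m, 0 open, 0.020 home; likewise not in the order of the row
- bowl: celadon ceramic bowl, 130 mm across, 55 mm tall, beside the board's -y end; origin at the centre of its underside; a bystander, leave it alone
- dish: small glass dish, 80 mm across, 25 mm tall, beside the board's +y end; origin at the centre of its underside; a bystander, leave it alone
- fork: steel cake fork, 152 mm long along its x, 4 mm thick, lying beyond the board's far side; origin at the centre of its underside; a bystander, leave it alone
- ring: steel napkin ring standing on its rim face, 44 mm across, 25 mm tall, beyond the board's far side; origin at the centre of its underside; a bystander, leave it alone

How it is judged:
At the end, for the whole second after the job is handed in: both free-running plates have been turned at least 1.2 rad from the knob-forward position and stand still, the dry plate's lock tab is home (within 2.5 mm of its stop) and the other two tabs are within 5 mm of fully open ((value of joint spin_1 above 1.2 rad or value of joint spin_1 below -1.2 rad) and (value of joint spin_3 above 1.2 rad or value of joint spin_3 below -1.2 rad) and value of joint lock_2 above 0.0175 m and value of joint each of lock_1, lock_3 below 0.005 m and velocity of joint spin_1 between -0.1 and 0.1 rad/s and velocity of joint spin_2 between -0.1 and 0.1 rad/s and velocity of joint spin_3 between -0.1 and 0.1 rad/s); the robot touches nothing.
It fails at once if the dry plate turned more than 0.6 rad from the knob-forward position (value of joint spin_2 above 0.6 rad or value of joint spin_2 below -0.6 rad).
It fails at once if a free-running plate's lock pushed more than 12 mm in (value of joint any of lock_1, lock_3 above 0.012 m).
It fails at once if the fingers or arm press on something with more than 40 N (contact force between any of the fingers, the arm and anything else above 40 N).
It fails at once if a bystander moved by more than 20 mm (distance of any of bowl, dish, fork, ring from where it was at the start of the episode above 0.02 m).
It also fails if it takes over 67 s, if anything falls off the work surface, if the arm or the gripper's body presses on something with over 40 N, if the wrist force passes 120 N, or if a joint passes its speed limit or range.

## Robot

A 6-joint arm with a two-finger parallel gripper is mounted at the origin on the work surface. World frame = base frame: x ahead of the robot, y to its left, z up, the work surface at z = 0. Lengths are in m, angles in rad, forces in N, time in s.
With the tool pointing down it reaches from about 0.35 to 0.925 m from the base axis. Payload 6.4 kg.
Tool frame: the origin (TCP) lies at the very end of the fingers, on their centre line; the grasp point (between the pads) lies behind it (robot.tcp_to_grasp is the z of the grasp point in the tool frame, in m); z points along the fingers, y is the line along which they close (so a half turn about z gives the same grasp; the last joint's range is limited). The gripper opens to 94 mm and grips with 3 to 60 N. Pads are 16 mm wide; open, the fingers measure 119 mm over their backs; the gripper's body (75 mm by 177 mm) begins 78 mm behind the grasp point.
Start: joints at [0.947, 0.245, 1.558, -0, 1.339, -0.174], TCP at [0.283, 0.585, 0.205] pointing down, gripper open.
Joint ranges: [-3.13, 3.13], [-1.02, 2.26], [0.13, 2.54], [-0.95, 4.09], [0.21, 2.88], [-2.74, 2.74]. Speed limits (rad/s): [2.57, 2.57, 3.14, 3.14, 3.14, 3.14].

## Interface

Orientations are given as a unit quaternion [w, x, y, z].
In Python, from bench import robot, snapshot, camera_params, order gives the robot as it stands.
- The arm moves only by the shell command python3 -m crank 'ROWS' [OPENING]. ROWS is a JSON object of lists of equal length, an entry for each row: "linear": the shift along the tool's x, y, z in cm, a list of three; "yaw": the turn about the tool's z in degrees. In form: {"linear": [[dx, dy, dz], ...], "yaw": [yaw, ...]}. A call has 1 to 8 rows; each row shifts and turns the commanded pose from where the row before left it, along the tool's axes as they then stand; what a row does not reach is not made up. A row lasts 1/12 s, in which the tool goes at most 41.7 mm and 7.16 degrees, less where a joint would pass 70% of its speed; a pose out of reach is approached as far as the arm can. A call with a gripper value outside its range is refused whole. OPENING is the closure in counts, from 0 (fully open) to 255 (shut), set as the call begins (- or left out, the last holds). The fingers move at their own pace and stop on an object; the grip force is fixed at half the most. Time passes only in rows, so rows that do not move let the fingers close. It gives the time, the measured TCP pose, the force, the opening and the grip force at its end, in the units of the state.
- robot.sense(): the state, without advancing time (a new reading comes with each control period).
- snapshot(name): name is "side" or "top"; returns the picture (480x640x3 uint8, blue, green, red); there is no depth.
- camera_params(name): a dict with "intrinsics" (3x3 intrinsics, pixels), "k1" (the pictures are not rectified: a ray, as slopes to the right and down, at radius r is drawn at 1 + k1 r^2 times it, then the intrinsics apply), "rvec" (rotation vector, rad) and "tvec" (3), from world to camera coordinates, as OpenCV has them. Camera axes: x right, y down, z forward; pixel columns grow to the right and rows downward; lengths in m; the calibration is good to about 2 mm. A picture is of the moment at which its call begins. camera_params takes no time and is no camera call.
- order.job_done(): hands the job in; it is judged then, once.
The state is a dict: "time_s": time; "qpos": joint angles; "joint_vel": joint speeds; "joint_efforts": joint torques, N m; "ee_pos": TCP position; "orientation": TCP orientation; "force": force on the tool from outside, world axes, zero at the start; "torque": the same for the moment, N m; "finger_gap": finger opening in m; "grasp_force": force on a finger pad.
Only numpy, scipy, OpenCV 4.12 (cv2) and the standard library are available. Lean on these libraries where they do the work, as an engineer would, in place of code of your own. Each camera call takes 0.05 s, during which the arm holds its last target. There are 200 camera calls.

## Working session

There is one attempt and no reset: what is moved stays moved. The work goes in short steps, Python scripts to look and compute and a shell command to move; the robot and the scene stay as the last step left them, time stands still between calls to the robot, and variables do not carry over. Pictures are saved under pics/ and viewed, at most 10 in all, crops included, and the job is handed in when it is done.

```bash
mkdir -p pics; ls; python3 - <<'E'
from bench import robot,snapshot,camera_params
import cv2
for n in("side","top"):
    cv2.imwrite(f"pics/{n}0.png",snapshot(n)); print(n,camera_params(n))
print(robot.sense(),robot.tcp_to_grasp)
E
```

```text
pics
side {'intrinsics': array([[611.21992385,   0.        , 323.09687662],
       [  0.        , 611.21992385, 243.97755278],
       [  0.        ,   0.        ,   1.        ]]), 'k1': -0.0030425119023208724, 'rvec': array([ 2.13849254, -0.78016746,  0.35948228]), 'tvec': array([-0.47466056,  0.30804607,  0.87855771])}
top {'intrinsics': array([[458.85464999,   0.        , 318.95282006],
       [  0.        , 458.85464999, 237.63306734],
       [  0.        ,   0.        ,   1.        ]]), 'k1': -0.11394151925995458, 'rvec': array([ 2.14029774, -2.14842641,  0.15236084]), 'tvec': array([0.00418774, 0.62864225, 0.93708598])}
{'time_s': 0.1, 'qpos': array([ 9.46875277e-01,  2.45698276e-01,  1.55883857e+00, -2.78379663e-05,
        1.33869684e+00, -1.74063628e-01]), 'joint_vel': array([ 2.86644930e-05, -8.81067336e-04, -3.76215798e-03, -4.61569533e-04,
       -1.70270509e-03,  1.37338453e-03]), 'joint_efforts': array([ 1.16419898e-03, -4.16908693e+01, -3.15528488e+01,  6.88132946e-02,
        3.09166813e-02, -2.69900249e-05]), 'ee_pos': array([0.28231788, 0.58491451, 0.20451373]), 'orientation': array([-3.06282715e-04,  2.23033662e-01,  9.74810398e-01, -7.61327720e-04]), 'force': array([ 0.35218499, -0.06607194,  0.36877472]), 'torque': array([-0.03293424,  0.02544231, -0.01509546]), 'grasp_force': 0.0, 'finger_gap': 0.09394643684942443} -0.0188
```

View pics/side0.png

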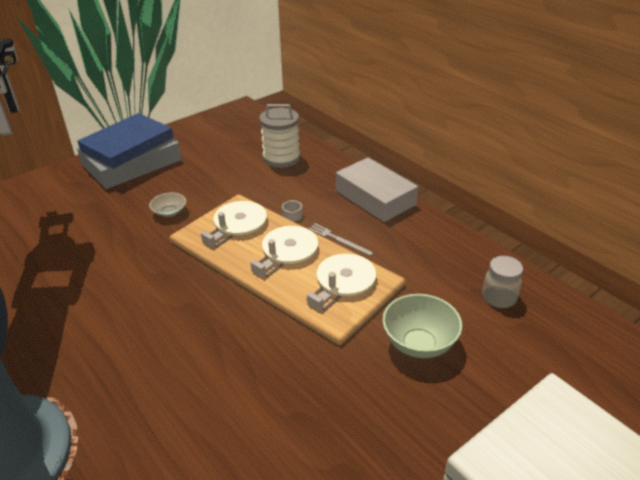

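View pics/top0.png

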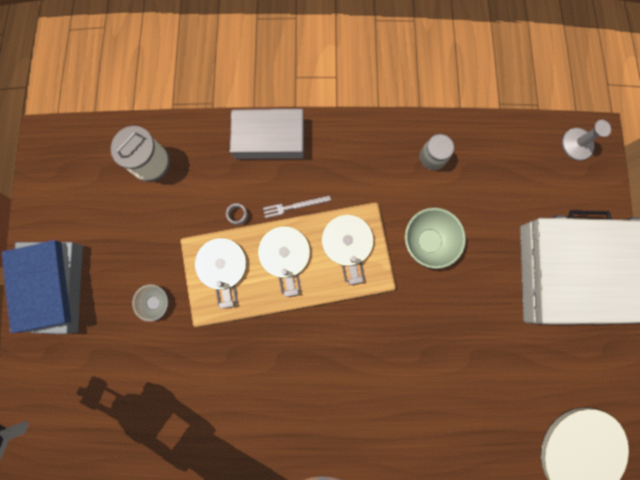

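The top picture shows the board with plates at about (220,264), (284,252) and (348,240). In the side picture they are at (240,218), (290,244) and (346,275). I'll enlarge both for precise pixels.

```bash
python3 - <<'E'
import cv2
t=cv2.imread("pics/top0.png")[195:335,170:400]; s=cv2.imread("pics/side0.png")[185:350,160:415]
cv2.imwrite("pics/topc.png",cv2.resize(t,None,fx=3.4,fy=3.4,interpolation=cv2.INTER_CUBIC))
cv2.imwrite("pics/sidec.png",cv2.resize(s,None,fx=3,fy=3,interpolation=cv2.INTER_CUBIC))
E
```

```text
(no output)
```

View pics/topc.png

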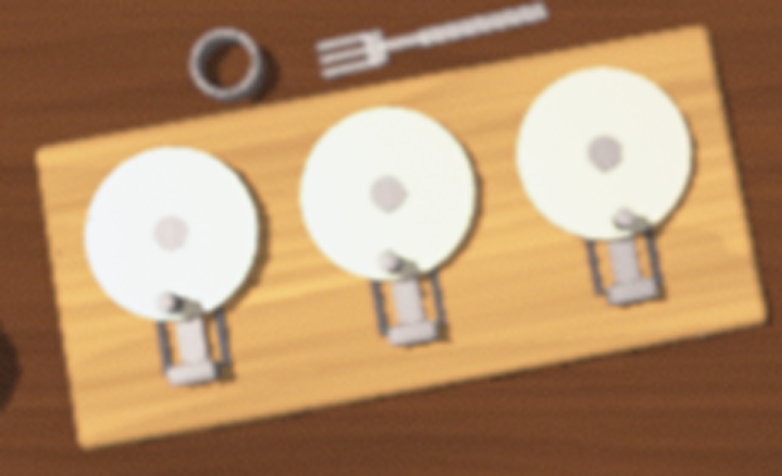

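View pics/sidec.png

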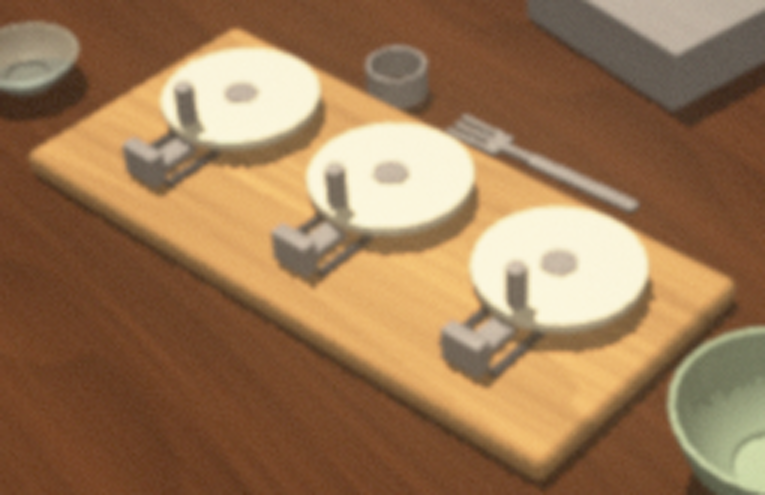

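Top crop: hubs are at (171,233), (389,193), (604,153), knob tops at (168,302), (390,262), (624,218) and tab tops at (191,373), (413,332), (634,291).
Side crop: hubs are at (241,93), (391,173), (560,262) and knob tops at (185,89), (335,170), (516,268). Next I triangulate these.

```bash
cat >h.py <<'E'
import numpy as np,cv2
from bench import camera_params
def P(n):
    c=camera_params(n);R=cv2.Rodrigues(c["rvec"])[0];return c,R,np.array(c["tvec"])
def ray(n,p):
    c,R,t=P(n);u=cv2.undistortPoints(np.array([[p]],float),c["intrinsics"],np.array([c["k1"],0,0,0]))[0,0]
    # k1 model: forward radial, same as OpenCV
    return u,np.c_[R,t]
def tri(a,b):
    ua,Pa=ray("top",a);ub,Pb=ray("side",b)
    X=cv2.triangulatePoints(Pa,Pb,ua,ub)[:,0];return X[:3]/X[3]
def atz(n,p,z):
    u,M=ray(n,p);R=M[:,:3];o=-R.T@M[:,3];d=R.T@np.r_[u,1];return o+d*(z-o[2])/d[2]
T=lambda x,y:((x+.5)/3.4-.5+170,(y+.5)/3.4-.5+195)
S=lambda x,y:((x+.5)/3-.5+160,(y+.5)/3-.5+185)
E
python3 - <<'E'
from h import *
np.set_printoptions(precision=4,suppress=True)
th=[(171,233),(389,193),(604,153)];sh=[(241,93),(391,173),(560,262)]
tk=[(168,302),(390,262),(624,218)];sk=[(185,89),(335,170),(516,268)]
tt=[(191,373),(413,332),(634,291)];st=[(144,147),(295,235),(463,332)]
for nm,a,b,z in(("hub",th,sh,.036),("knob",tk,sk,.066),("tab",tt,st,.042)):
    for p,q in zip(a,b):
        print(nm,tri(T(*p),S(*q)),atz("top",T(*p),z),atz("side",S(*q),z))
for p,q in zip([(37,150),(80,447),(766,320),(705,27)],[(30,157),None,(543,480),(733,285)] and [(237,30),(30,157),(543,470),(733,285)]): print("corner",tri(T(*p),S(*q)),atz("top",T(*p),.018),atz("side",S(*q),.018))
h=np.array([(atz("top",T(*p),.036)+atz("side",S(*q),.036))/2 for p,q in zip(th,sh)])
d=h[0]-h[2];print(np.linalg.norm(d),np.degrees(np.arctan2(-d[0],d[1])))
E
```

```text
hub [0.5747 0.216  0.0369] [0.5752 0.2159 0.036 ] [0.5749 0.2173 0.036 ]
hub [0.5996 0.0774 0.0377] [0.6004 0.0772 0.036 ] [0.6002 0.0795 0.036 ]
hub [ 0.6251 -0.0593  0.0377] [ 0.6254 -0.0594  0.036 ] [ 0.6262 -0.0578  0.036 ]
knob [0.5296 0.2107 0.0647] [0.5301 0.2101 0.066 ] [0.5283 0.2095 0.066 ]
knob [0.554  0.0742 0.0659] [0.5544 0.0739 0.066 ] [0.5535 0.0743 0.066 ]
knob [ 0.5809 -0.0694  0.0653] [ 0.5809 -0.0694  0.066 ] [ 0.5802 -0.07    0.066 ]
tab [0.487  0.1995 0.0438] [0.4869 0.1999 0.042 ] [0.4881 0.2016 0.042 ]
tab [0.5121 0.0613 0.0438] [0.5124 0.0612 0.042 ] [0.5128 0.0633 0.042 ]
tab [ 0.5362 -0.0759  0.0458] [ 0.5374 -0.0768  0.042 ] [ 0.5376 -0.0722  0.042 ]
corner [0.6319 0.3115 0.0144] [0.6314 0.3104 0.018 ] [0.6292 0.3069 0.018 ]
corner [0.4394 0.2771 0.0132] [0.4395 0.2758 0.018 ] [0.4371 0.2711 0.018 ]
corner [ 0.5198 -0.1639  0.0132] [ 0.5196 -0.1631  0.018 ] [ 0.5171 -0.1672  0.018 ]
corner [ 0.7106 -0.1275  0.0157] [ 0.7113 -0.128   0.018 ] [ 0.7073 -0.1286  0.018 ]
0.2798926886437327 10.455202215140442
```

The triangulated heights match the text: hubs 37 mm against 36 and knobs 65 mm against 66. Hub spacing is 140 mm and the board yaw is 10.4°. I close the fingers and move over the left plate.

```bash
python3 -m crank '{"linear":[[-2.52,-1.58,0],[-2.52,-1.58,0],[-2.52,-1.58,0],[-2.52,-1.58,0],[-2.52,-1.58,0],[-2.52,-1.58,0],[-2.52,-1.58,0],[-2.52,-1.58,0]],"yaw":[0,0,0,0,0,0,0,0]}' 255
python3 -m crank '{"linear":[[-2.52,-1.58,0],[-2.52,-1.58,0],[-2.52,-1.58,0],[-2.52,-1.58,0],[-2.52,-1.58,0],[-2.52,-1.58,0],[-2.52,-1.58,0],[-2.52,-1.58,0]],"yaw":[0,0,0,0,0,0,0,0]}'
python3 -m crank '{"linear":[[0,0,0],[0,0,0],[0,0,0],[0,0,0],[0,0,0],[0,0,0],[0,0,0],[0,0,0]],"yaw":[-6,-6,-6,-6,-6,-6.2,0,0]}'
```

```text
time_s: 0.77
ee_pos: [0.4095, 0.3824, 0.205]
orientation: [-0.0, 0.223, 0.975, -0.0]
force: [0.6, 0.9, -0.3]
finger_gap: 0.0439
grasp_force: 0.0
time_s: 1.43
ee_pos: [0.5361, 0.181, 0.205]
orientation: [-0.0, 0.223, 0.975, -0.0]
force: [0.8, 0.1, 0.8]
finger_gap: 0.0005
grasp_force: 0.0
time_s: 2.1
ee_pos: [0.5355, 0.1824, 0.2051]
orientation: [-0.0, -0.089, 0.996, -0.0]
force: [0.9, -0.4, -0.1]
finger_gap: 0.0004
grasp_force: 0.0
```

```bash
python3 -m crank '{"linear":[[0,0,2.5],[0,0,2.5],[0,0,2.5],[0,0,2.5],[0,0,2.5],[0,0,2.0],[0,0,1.4],[0,0,0]],"yaw":[0,0,0,0,0,0,0,0]}'
python3 -m crank '{"linear":[[0,0.2,0],[0,0.2,0],[0,0,0]],"yaw":[0,0,0]}'
for i in 1 2 3; do python3 -m crank '{"linear":[[0,0.15,0],[0,0.1,0]],"yaw":[0,0]}'|grep -E 'pos|force:' ; done
```

```text
time_s: 2.77
ee_pos: [0.5329, 0.182, 0.0428]
orientation: [-0.003, -0.09, 0.996, -0.0]
force: [-0.2, -0.7, -0.3]
finger_gap: 0.0
grasp_force: 0.0
time_s: 3.02
ee_pos: [0.5361, 0.1869, 0.048]
orientation: [0.001, -0.091, 0.996, 0.0]
force: [-0.1, 0.3, 0.8]
finger_gap: 0.0005
grasp_force: 0.0
ee_pos: [0.5353, 0.1891, 0.0475]
force: [-0.0, -0.1, -0.2]
grasp_force: 0.0
ee_pos: [0.5343, 0.1915, 0.0469]
force: [0.0, 0.5, -0.8]
grasp_force: 0.0
ee_pos: [0.5337, 0.1939, 0.0465]
force: [0.4, 0.4, -1.0]
grasp_force: 0.0
```

```bash
for i in 1 2 3; do python3 -m crank '{"linear":[[0,0.1,0],[0,0.1,0]],"yaw":[0,0]}'|grep -E 'pos|force:' ; done
```

```text
ee_pos: [0.5335, 0.195, 0.0465]
force: [0.9, -5.4, 0.1]
grasp_force: 3.0
ee_pos: [0.5332, 0.1962, 0.0465]
force: [0.7, -6.5, 0.9]
grasp_force: 3.4
ee_pos: [0.5329, 0.198, 0.0465]
force: [-0.3, -8.1, 1.5]
grasp_force: 3.4
```

```bash
python3 - <<'E'
from bench import *
import cv2
s=snapshot("side")[170:350,160:415];cv2.imwrite("pics/s1.png",cv2.resize(s,None,fx=3,fy=3,interpolation=cv2.INTER_CUBIC))
print(robot.sense()["force"])
E
```

```text
[-0.10717409 -6.56645494  1.08873216]
```

View pics/s1.png

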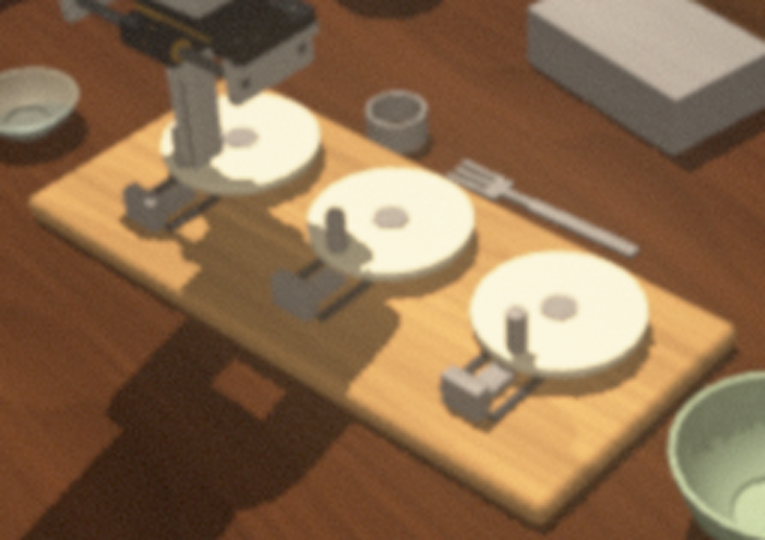

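The picture shows the fingertips at the left knob, about (195,150). Resistance is a steady 6.5–8 N after only about 4 mm of travel, so the left plate is dry. I stop, back off and go to the middle plate.

```bash
python3 -m crank '{"linear":[[0,-0.7,0],[0,-1.3,0],[0,0,-2.5],[0,0,-2.5],[0,-3.2,0],[0,-3.2,0],[0,-3.2,0],[0,-3.2,0]],"yaw":[0,0,0,0,0,0,0,0]}'|grep -E 'pos|force:'
python3 -m crank '{"linear":[[0,0,0],[0,0,1],[0,0,1],[0,0,1],[0,0,1],[0,0,0.7],[0,0,0.3],[0,0,0]],"yaw":[0,0,0,0,0,0,0,0]}'|grep -E 'pos|force:'
python3 -m crank '{"linear":[[0,0,0],[0,0,0]],"yaw":[0,0]}'
```

```text
ee_pos: [0.5596, 0.0521, 0.0968]
force: [0.8, 0.6, -0.5]
grasp_force: 0.0
ee_pos: [0.5585, 0.0546, 0.0451]
force: [0.0, 0.3, -0.2]
grasp_force: 0.0
time_s: 5.57
ee_pos: [0.5599, 0.0542, 0.047]
orientation: [0.001, -0.091, 0.996, -0.0]
force: [-0.3, -0.9, 0.6]
finger_gap: 0.0005
grasp_force: 0.0
```

```bash
for i in 1 2 3 4 5; do python3 -m crank '{"linear":[[0,0.1,0],[0,0.1,0]],"yaw":[0,0]}'|grep -E 'pos|force:' ; done
```

```text
ee_pos: [0.5595, 0.056, 0.047]
force: [-0.3, 0.4, -0.4]
grasp_force: 0.0
ee_pos: [0.5589, 0.058, 0.0467]
force: [-0.2, -0.4, 0.9]
grasp_force: 0.6
ee_pos: [0.5585, 0.0598, 0.0467]
force: [-0.1, -1.2, 1.4]
grasp_force: 0.6
ee_pos: [0.5582, 0.0619, 0.0467]
force: [-0.1, -1.1, 0.6]
grasp_force: 0.6
ee_pos: [0.5579, 0.0639, 0.0466]
force: [0.4, -0.6, 0.4]
grasp_force: 0.6
```

Only about 1 N at the middle knob, so that plate is sound. I turn it on round the arc.

```bash
python3 -m crank '{"linear":[[0.04,0.39,0],[0.04,0.39,0],[0.04,0.39,0],[0.04,0.39,0],[0.04,0.39,0],[0.04,0.39,0],[0.04,0.39,0],[0.04,0.39,0]],"yaw":[5,5,5,5,5,5,5,5]}'
python3 - <<'E'
from bench import *
import numpy as np
s=robot.sense();p=s["ee_pos"];w,x,y,z=s["orientation"]
h=2*np.arctan2(y,x)-np.pi/2;e=np.array([np.cos(h),np.sin(h)]);d=p[:2]-[.6002,.0782]
print(np.degrees(h),"tool xy of TCP rel hub",d@[e[1]*-1,e[0]],d@e)
E
```

```text
time_s: 7.07
ee_pos: [0.5578, 0.0949, 0.0462]
orientation: [-0.001, 0.257, 0.966, -0.0]
force: [-0.5, -1.3, 0.4]
finger_gap: 0.0004
grasp_force: 0.6
60.190078886214415 tool xy of TCP rel hub 0.045135969214165246 -0.0066099517379005265
```

Geometry is holding, with the tip at 45 mm radius as planned. I do the rest of the turn gently, then withdraw and rise.

```bash
python3 -m crank '{"linear":[[0.04,0.39,0],[0.04,0.39,0],[0.04,0.39,0],[0.04,0.39,0],[0.04,0.39,0],[0.04,0.39,0],[0.04,0.39,0],[0.04,0.39,0]],"yaw":[5,5,5,5,5,5,5,5]}'|grep -E 'pos|force:'
python3 -m crank '{"linear":[[0.03,0.3,0],[0.03,0.3,0],[0.02,0.2,0],[0.01,0.1,0],[0,0,0]],"yaw":[4,4,2,1,0]}'
python3 -m crank '{"linear":[[0,-0.3,0],[0,-0.7,0],[0,-0.5,0],[0,0,-2],[0,0,-3],[0,0,0]],"yaw":[0,0,0,0,0,0]}'
```

```text
ee_pos: [0.5777, 0.1182, 0.046]
force: [-2.3, -0.1, 0.2]
grasp_force: 0.6
time_s: 8.15
ee_pos: [0.5864, 0.1214, 0.046]
orientation: [-0.001, 0.647, 0.763, -0.0]
force: [-0.6, -0.8, -0.8]
finger_gap: 0.0001
grasp_force: 0.3
time_s: 8.65
ee_pos: [0.5751, 0.1187, 0.102]
orientation: [0.003, 0.646, 0.763, 0.003]
force: [-0.1, 0.2, 0.6]
finger_gap: 0.0005
grasp_force: 0.0
```

```bash
python3 -m crank '{"linear":[[0,0,0],[0,0,0],[0,0,0],[0,0,0],[0,0,0],[0,0,0],[0,0,0],[0,0,0]],"yaw":[-6.5,-6.5,-6.5,-6.5,-6.5,-6.5,-6.5,-6.5]}' >/dev/null
python3 -m crank '{"linear":[[0,0,0],[0,0,0],[0,0,0],[0,0,0],[0,0,0],[0,0,0],[0,0,0],[0,0,0]],"yaw":[-6.5,-6.5,-6.5,-6.5,-6.5,-6.5,0,0]}'
```

```text
time_s: 9.98
ee_pos: [0.5717, 0.1186, 0.0963]
orientation: [-0.0, -0.089, 0.996, 0.0]
force: [0.8, 0.0, -0.8]
finger_gap: 0.0006
grasp_force: 0.0
```

```bash
python3 -m crank '{"linear":[[0.33,-3,0],[0.33,-3,0],[0.33,-3,0],[0.33,-3,0],[0.33,-3,0],[0.33,-3,0],[0.33,-3,0],[0,0,0]],"yaw":[0,0,0,0,0,0,0,0]}'|grep -E 'pos|force:'
python3 -m crank '{"linear":[[0,0,0],[0,0,1],[0,0,1],[0,0,1],[0,0,1],[0,0,0.7],[0,0,0.3],[0,0,0]],"yaw":[0,0,0,0,0,0,0,0]}'|grep -E 'pos|force:'
for i in 1 2 3 4 5; do python3 -m crank '{"linear":[[0,0.1,0],[0,0.1,0]],"yaw":[0,0]}'|grep -E 'pos|force:' ; done
```

```text
ee_pos: [0.5878, -0.0967, 0.0968]
force: [-0.2, 0.6, 0.5]
grasp_force: 0.0
ee_pos: [0.5866, -0.0915, 0.0451]
force: [1.1, 0.4, -0.2]
grasp_force: 0.0
ee_pos: [0.5875, -0.0902, 0.047]
force: [-0.4, 0.4, 0.8]
grasp_force: 0.0
ee_pos: [0.587, -0.0881, 0.047]
force: [0.3, 1.1, 0.1]
grasp_force: 0.0
ee_pos: [0.5865, -0.0862, 0.0468]
force: [0.2, -0.8, 0.8]
grasp_force: 0.3
ee_pos: [0.5859, -0.0842, 0.0466]
force: [-0.2, 0.9, 0.9]
grasp_force: 0.3
ee_pos: [0.5855, -0.0822, 0.0464]
force: [0.8, -0.8, -0.5]
grasp_force: 0.2
```

The right plate gives only about 0.3 N, so it is sound too. I turn it about 100°.

```bash
python3 -m crank '{"linear":[[0.12,0.39,0],[0.12,0.39,0],[0.12,0.39,0],[0.12,0.39,0],[0.12,0.39,0],[0.12,0.39,0],[0.12,0.39,0],[0.12,0.39,0]],"yaw":[5,5,5,5,5,5,5,5]}'|grep -E 'pos|force'
python3 -m crank '{"linear":[[0.12,0.39,0],[0.12,0.39,0],[0.12,0.39,0],[0.12,0.39,0],[0.12,0.39,0],[0.12,0.39,0],[0.12,0.39,0],[0.12,0.39,0]],"yaw":[5,5,5,5,5,5,5,5]}'|grep -E 'pos|force'
python3 - <<'E'
from bench import *
import numpy as np
s=robot.sense();p=s["ee_pos"];w,x,y,z=s["orientation"]
h=2*np.arctan2(y,x)-np.pi/2;e=np.array([np.cos(h),np.sin(h)]);d=p[:2]-[.6257,-.0587]
print(np.degrees(h),"tool xy of TCP rel hub",d@[e[1]*-1,e[0]],d@e)
E
python3 -m crank '{"linear":[[0.1,0.31,0],[0.1,0.31,0],[0.1,0.31,0],[0.07,0.23,0],[0.05,0.16,0],[0.02,0.08,0],[0,0,0]],"yaw":[4,4,4,3,2,1,0]}'
python3 -m crank '{"linear":[[0,-0.3,0],[0,-0.7,0],[0,-0.5,0],[0,0,-2],[0,0,-2],[0,0,-1],[0,0,0]],"yaw":[0,0,0,0,0,0,0]}'
```

```text
ee_pos: [0.5799, -0.0504, 0.0464]
force: [-0.3, -0.2, 0.2]
grasp_force: 0.3
ee_pos: [0.5958, -0.0227, 0.0463]
force: [0.1, 0.2, 0.4]
grasp_force: 0.3
20.185700974700573 tool xy of TCP rel hub 0.044085193565723456 -0.015608035654965487
time_s: 14.07
ee_pos: [0.6085, -0.0154, 0.0463]
orientation: [-0.0, 0.692, 0.722, -0.0]
force: [0.3, 0.5, 0.6]
finger_gap: 0.0005
grasp_force: 0.0
time_s: 14.65
ee_pos: [0.5952, -0.0167, 0.0994]
orientation: [0.002, 0.692, 0.722, 0.001]
force: [-0.3, -0.7, 0.6]
finger_gap: 0.0003
grasp_force: 0.0
```

Both sound plates are turned about 100°. Next is the left tab: I align tool y with board +x and approach from the front.

```bash
python3 -m crank '{"linear":[[0,0,0],[0,0,0],[0,0,0]],"yaw":[-4,-4,0]}'|grep -E 'pos|ori'
python3 -m crank '{"linear":[[2.91,-1.21,0],[2.91,-1.21,0],[2.91,-1.21,0],[2.91,-1.21,0],[2.91,-1.21,0],[2.91,-1.21,0],[2.91,-1.21,0],[2.91,-1.21,0]],"yaw":[0,0,0,0,0,0,0,0]}'|grep -E 'pos|ori'
python3 -m crank '{"linear":[[0,0,0],[0,0,0],[0,0,0],[0,0,0]],"yaw":[0,0,0,0]}'
python3 - <<'E'
from bench import *
import cv2
s=snapshot("top")[170:350,150:400];cv2.imwrite("pics/t2.png",cv2.resize(s,None,fx=3,fy=3,interpolation=cv2.INTER_CUBIC))
E
```

```text
ee_pos: [0.5927, -0.0161, 0.0953]
orientation: [-0.001, 0.639, 0.769, -0.0]
ee_pos: [0.4546, 0.1962, 0.0957]
orientation: [-0.0, 0.641, 0.768, -0.0]
time_s: 15.9
ee_pos: [0.4568, 0.1944, 0.0963]
orientation: [0.0, 0.641, 0.768, -0.0]
force: [0.1, 0.1, 0.1]
finger_gap: 0.0004
grasp_force: 0.0
```

View pics/t2.png

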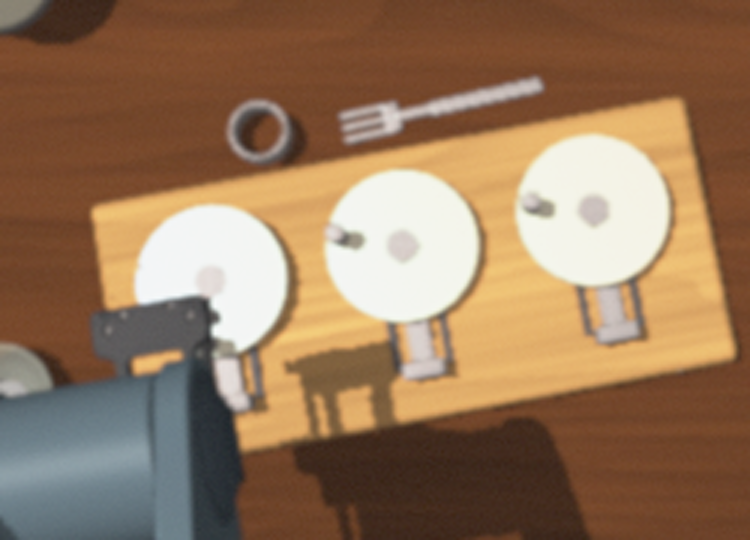

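The picture shows the middle knob at (338,236) and the right knob at (533,203), both turned about 100° to the +y side with their tabs still open. I lower in front of the left tab and push.

```bash
python3 -m crank '{"linear":[[0,0,1.2],[0,0,1.2],[0,0,1.2],[0,0,1.2],[0,0,0.9],[0,0,0.6],[0,0,0.3],[0,0,0]],"yaw":[0,0,0,0,0,0,0,0]}'|grep -E 'pos|force:'
python3 -m crank '{"linear":[[0,0.2,0],[0,0.2,0],[0,0.2,0],[0,0.2,0]],"yaw":[0,0,0,0]}'|grep -E 'pos|force:'
for i in 1 2 3 4; do python3 -m crank '{"linear":[[0,0.15,0],[0,0.15,0]],"yaw":[0,0]}'|grep -E 'pos|force:';done
```

```text
ee_pos: [0.4559, 0.1949, 0.0297]
force: [-0.3, 0.3, -0.7]
grasp_force: 0.0
ee_pos: [0.4648, 0.1969, 0.031]
force: [0.0, 0.1, -0.0]
grasp_force: 0.0
ee_pos: [0.4674, 0.1973, 0.0307]
force: [-0.0, -0.0, -0.4]
grasp_force: 0.0
ee_pos: [0.4691, 0.1977, 0.0303]
force: [-3.6, -0.2, 2.8]
grasp_force: 2.0
ee_pos: [0.4722, 0.1982, 0.0302]
force: [-3.8, -1.6, 3.5]
grasp_force: 2.1
ee_pos: [0.4755, 0.1988, 0.0302]
force: [-3.8, -0.7, 2.1]
grasp_force: 2.0
```

```bash
for i in 1 2 3; do python3 -m crank '{"linear":[[0,0.15,0],[0,0.15,0]],"yaw":[0,0]}'|grep -E 'pos|force:';done; for i in 1 2; do python3 -m crank '{"linear":[[0,0.1,0]],"yaw":[0]}'|grep -E 'pos|force:';done
```

```text
ee_pos: [0.4786, 0.1994, 0.0302]
force: [-3.9, -1.3, 1.4]
grasp_force: 2.0
ee_pos: [0.4816, 0.2, 0.0302]
force: [-4.1, -0.5, 0.2]
grasp_force: 2.0
ee_pos: [0.4846, 0.2005, 0.0302]
force: [-4.1, 0.3, -0.4]
grasp_force: 2.0
ee_pos: [0.4857, 0.2007, 0.0302]
force: [-4.6, -0.3, -0.3]
grasp_force: 2.0
ee_pos: [0.4866, 0.2009, 0.0302]
force: [-4.8, 0.1, -0.3]
grasp_force: 2.0
```

Nearly home. I go on in 0.5 mm steps until the force rises.

```bash
for i in 1 2 3 4; do python3 -m crank '{"linear":[[0,0.05,0],[0,0,0]],"yaw":[0,0]}'|grep -E 'pos|force:';done
```

```text
ee_pos: [0.4871, 0.2009, 0.0302]
force: [-3.7, -0.1, -2.0]
grasp_force: 1.7
ee_pos: [0.4875, 0.201, 0.0303]
force: [-4.1, 1.2, -1.4]
grasp_force: 1.8
ee_pos: [0.4876, 0.201, 0.0303]
force: [-5.3, -0.2, -0.3]
grasp_force: 2.6
ee_pos: [0.4877, 0.2011, 0.0302]
force: [-6.5, -2.0, 0.8]
grasp_force: 3.4
```

```bash
for i in 1 2 3; do python3 -m crank '{"linear":[[0,0.05,0],[0,0,0]],"yaw":[0,0]}'|grep -E 'pos|force:';done
```

```text
ee_pos: [0.4877, 0.2011, 0.0302]
force: [-8.0, -1.2, 2.9]
grasp_force: 4.3
ee_pos: [0.4878, 0.2011, 0.0302]
force: [-10.3, -2.5, 5.6]
grasp_force: 5.1
ee_pos: [0.4878, 0.2011, 0.0302]
force: [-11.7, -2.6, 5.1]
grasp_force: 6.0
```

The tab is firm against its stop: the force climbs to 12 N with no further travel. I back off, rise clear and check.

```bash
python3 -m crank '{"linear":[[0,-0.5,0],[0,-1.0,0],[0,-1.5,0],[0,0,-2],[0,0,-3],[0,-2,-3],[0,-2,-2],[0,-2,0]],"yaw":[0,0,0,0,0,0,0,0]}'>/dev/null
python3 -m crank '{"linear":[[0,-2,-2],[0,-2,-2],[0,0,0],[0,0,0],[0,0,0]],"yaw":[0,0,0,0,0]}'
python3 - <<'E'
from bench import *
import cv2
s=snapshot("side")[170:350,145:415];cv2.imwrite("pics/s3.png",cv2.resize(s,None,fx=2.9,fy=2.9,interpolation=cv2.INTER_CUBIC))
E
```

```text
time_s: 20.53
ee_pos: [0.363, 0.1779, 0.1704]
orientation: [0.001, 0.64, 0.768, 0.001]
force: [0.4, -0.5, -0.6]
finger_gap: 0.0008
grasp_force: 0.0
```

View pics/s3.png

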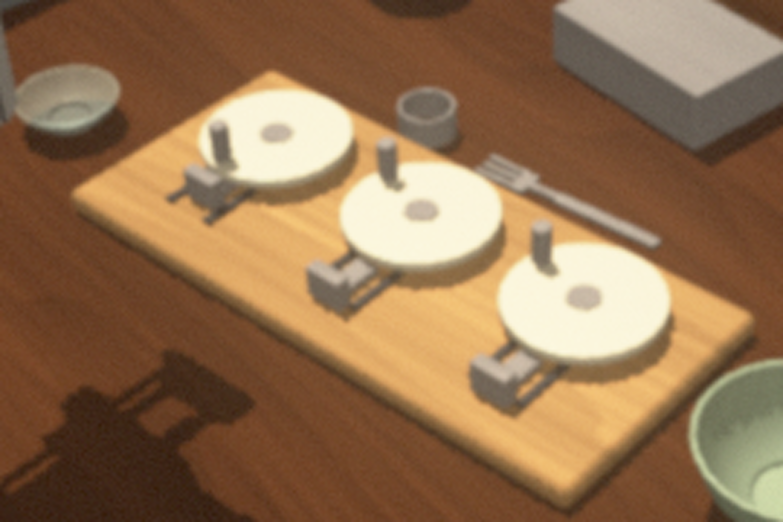

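The left tab at (208,185) is home. The middle tab (338,285) and right tab (500,380) are open with their plates turned, and the bystanders are undisturbed. I hand it in.

```bash
python3 -c "
from bench import order
print(order.job_done())"
```

```text
the job is handed in; nothing more can be done
None
```

The left plate is the dry one: it dragged at about 6.5 N and I stopped after roughly 5° of turn; its lock tab is home against the stop (about 13 N at most), the middle and right plates are turned about 100° with their locks open, and the job is handed in (no verdict was returned).

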